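# Seat the green filter in the lamp block and close its clip

## Robot

A 6-joint arm with a two-finger parallel gripper is mounted at the origin on the work surface. World frame = base frame: x ahead of the robot, y to its left, z up, the work surface at z = 0. Lengths are in m, angles in rad, forces in N, time in s.
With the tool pointing down it reaches from about 0.275 to 0.85 m from the base axis. Payload 19 kg.
Tool frame: the origin (TCP) lies at the very end of the fingers, on their centre line; the grasp point (between the pads) lies 19 mm behind it (manip.grasp_offset is the distance from the TCP to the grasp point, in m); z points along the fingers, y is the line along which they close (so a half turn about z gives the same grasp; the last joint's range is limited). The gripper opens to 85 mm and grips with 20 to 120 N. Pads are 22 mm wide; open, the fingers measure 114 mm over their backs; the gripper's body (76 mm by 85 mm) begins 54 mm behind the grasp point. The pads swing forward as they close: fully open they stand 13 mm farther back than shut.
Start: joints at [-1.43, 0.15, 1.437, -0, 1.554, -0.134], TCP at [0.156, -0.553, 0.231] pointing down, gripper open.
Joint ranges: [-2.8, 2.8], [-0.68, 2.1], [0.12, 2.68], [-1.39, 4.53], [0.16, 2.79], [-2.81, 2.81]. Speed limits (rad/s): [1.89, 1.89, 2.22, 3.01, 3.01, 3.01].

## Interface

Orientations are given as a rotation vector (axis times angle).
In Python, from plant import manip, eyes, order, models gives the robot as it stands. Calls block until the motion is done:
- manip.move_pose(position, orientation): joint-space move of the TCP to a pose.
- manip.movel(position, vel=0.15, rot=None): straight line of the TCP; rot=None keeps the orientation; vel is the mean speed in m/s.
- manip.move_joints(angles): joint-space move.
- manip.release() and manip.grasp(effort=None): open the fingers fully, or close them until they stop; effort is the grip in N (None keeps the last).
- manip.sleep(seconds).
- manip.inverse_kinematics(position, orientation): joint angles nearest the present ones, or None.
- eyes.snapshot(name): name is "scene" or "top" or "wrist"; returns a dict with "pixels" (420x560x3 uint8, red, green, blue), "K" (3x3 intrinsics, pixels), "rvec" (rotation vector, rad) and "tvec" (3), from world to camera coordinates, as OpenCV has them. Camera axes: x right, y down, z forward; pixel columns grow to the right and rows downward; lengths in m; the calibration is good to about 2 mm. A picture is of the moment at which its call begins. There is no depth.
A pose or a line that the arm cannot do raises manip.MotionError and nothing moves.
- order.hand_in(): hands the job in; it is judged then, once.
Trained networks look in a picture, given as the dict that the camera call returned (one of the last four; its "shot" number tells which), for a name from the list of things; names that differ only in an ending like _2 or _b are one class to them, and where a whole thing is asked for, a point or a joint stands for the part that bears it (a point fixed in the world has none). Each returns a list of dicts, best first, with "score" (0 to 1); they miss things now and then, are a little off and sometimes report something else, mostly with a low value. They report only what shows in the picture. A call takes as long as a camera call. They do not tell look-alikes from the thing itself.
- models.recognise(picture, label): "bbox" ([left, top, width, height] in pixels, round what is visible of it).
- models.place_of(picture, label): "location" ([row, column] in pixels: a listed point, or the origin of a listed thing).
Readings, each from a call of its own:
- manip.read_clock(): time.
- manip.read_joint_pos(): joint angles.
- manip.read_dq(): joint speeds.
- manip.read_joint_efforts(): joint torques, N m.
- manip.read_tool_pos(): TCP position.
- manip.read_tool_rot(): TCP orientation.
- manip.read_force(): force on the tool from outside, world axes, zero at the start.
- manip.read_ft_torque(): the same for the moment, N m.
- manip.read_gripper_width(): opening from 0.0 (shut) to 1.0 (fully open).
- manip.read_finger_force(): force on a finger pad.
Only numpy, scipy, OpenCV 4.12 (cv2) and the standard library are available. Lean on these libraries where they do the work, as an engineer would, in place of code of your own. Each camera call takes 0.05 s, during which the arm holds its last target. There are 200 camera calls.

## Task

On the photoreactor's lamp block, gently push the loose green filter across the deck with the fingertips until it drops into the round seat and lies flat and flush in it, then gently push the red clip's knob round until the clip lies fully across the seated filter. Only push and press, do not pick up the filter, and leave the amber filter, the vial, the wash bottle and the beaker where they are.

Things in the scene. Friction and masses are not known exactly. Their poses are not given: they have to be found in the camera images.
- deck: The lamp block: a fixed aluminium slab 250 (x) by 300 (y) by 40 mm high with dark cooling fins (3 mm beyond its sides), standing on the dark bench. Origin at the centre of its underside; z up, its flat top deck is 40 mm above the origin. It is turned about the vertical by up to 0.35 rad.
- seat (a point): Centre of the mouth of the round seat (recess), level with the deck's top, at the middle of the deck. The seat is 54 mm in diameter and 8 mm deep with a flat floor, a 1 mm chamfer round its mouth and a pale yellow lamp window in its floor.
- green_filter: Loose disc 50 mm in diameter, 8 mm thick, about 45 g, green glass in a black ring. Origin at the centre of its underside, z its axis. Starts flat on the deck, left or right of the seat, 70 to 115 mm from its centre; seated, it is 8 mm lower, top flush with the deck. It tips in once within 10 mm of the seat's centre; if left cocked on the rim, nudge it on or press it flat.
- clip (a joint): Angle of the red clip, rad: 0 = closed (a stop), bar along the deck's -x over the seat's edge; grows as it opens, turning clockwise seen from above, to 1.9 (a stop). Starts at 1.3 to 1.8, bar roughly along the deck's +y. Stays where left; takes about 0.5 N at the knob. The bar is 13 mm wide and 3 to 7 mm above the deck: it clears a flush filter but is blocked by one that is not.
- clip_pivot (a point): Top of the clip's steel pivot (18 mm in diameter), 13 mm above the deck; the pivot's vertical axis is 85 mm from the seat's centre, in the deck's +x direction.
- clip_knob (a point): Centre of the top of the clip's upright black knob, 12 mm in diameter, which stands on the bar 65 mm from the pivot's axis and reaches from 7 to 30 mm above the deck.
- amber_filter: A bystander: the spare filter, same size as the green one, amber glass in a black ring, lying on the deck on the other side of the seat. Origin at the centre of its underside.
- vial: A bystander: small amber vial with a white cap, 22 mm in diameter and 45 mm high, standing on the deck's far right part. Origin at the centre of its underside.
- wash_bottle: A bystander: white bottle with a red cap, 60 mm in diameter and 160 mm high, standing on the bench to the left of the lamp block. Origin at the centre of its underside.
- beaker: A bystander: glass beaker, 68 mm in diameter and 85 mm high, standing on the bench to the right of the lamp block. Origin at the centre of its underside.
There are look-alikes about, which are no part of the job. Leave any blue, grey or pink look-alike of the green_filter alone.

How it is judged:
On the way, in this order (a step that is already met when the one before it is completed fails the run):
1. the green filter lies flat and flush in the seat (z of green_filter in the frame of deck below 0.0335 m and horizontal distance between green_filter and seat below 0.005 m and angle between green_filter's own z axis and vertical below 0.05 rad), for 0.2 s.
2. the clip is swung closed over the seated filter (all of step 1 and value of joint clip below 0.12 rad), for 0.2 s.
At the end, for the whole second after the job is handed in: The green filter lies in the seat, its underside within 1.5 mm of the seat's floor, within 5 mm of the seat's centre and within 0.05 rad of level, at rest; the clip is within 0.12 rad of its closed stop and still (all of step 2 and linear speed of green_filter below 0.01 m/s and velocity of joint clip between -0.05 and 0.05 rad/s); the robot touches nothing.
It fails at once if the green filter is lifted more than 7 mm off the deck (z of green_filter in the frame of deck above 0.047 m).
It fails at once if the fingers press or squeeze the green filter with more than 60 N (contact force between the fingers and green_filter above 60 N).
It fails at once if the fingers press or squeeze the clip with more than 40 N (contact force between the fingers and clip above 40 N).
It fails at once if the amber filter is moved by more than 15 mm (distance of amber_filter from where it was at the start of the episode above 0.015 m).
It fails at once if the vial, wash bottle or beaker is moved by more than 20 mm or tipped (distance of any of vial, wash_bottle, beaker from where it was at the start of the episode above 0.02 m or angle between any of vial, wash_bottle, beaker's own z axis and vertical above 0.35 rad).
It also fails if it takes over 54 s, if anything falls off the work surface, if the arm or the gripper's body presses on something with over 40 N, if the wrist force passes 120 N, or if a joint passes its speed limit or range.

## Working session

There is one attempt and no reset: what is moved stays moved. The work goes in short steps, each a Python script; the robot and the scene stay as the last script left them, time stands still between calls to the robot, and variables do not carry over. Pictures are saved under pics/ and viewed, at most 10 in all, crops included, and the job is handed in when it is done.

```bash
mkdir -p pics
cat > h.py <<'E'
import numpy as np, cv2
from plant import manip, eyes, order, models
def save(p,n): cv2.imwrite('pics/'+n+'.png', p['pixels'][:,:,::-1])
def ray(p,rc):
    R=cv2.Rodrigues(np.array(p['rvec'],float))[0]; t=np.array(p['tvec'],float)
    d=R.T@np.linalg.inv(p['K'])@np.array([rc[1],rc[0],1.]); return -R.T@t,d
def at(p,rc,z):
    c,d=ray(p,rc); return c+d*(z-c[2])/d[2]
def proj(p,X):
    return cv2.projectPoints(np.array(X,float).reshape(-1,3),np.array(p['rvec'],float),np.array(p['tvec'],float),np.array(p['K'],float),None)[0].reshape(-1,2)
E
python3 - <<'E'
from h import *
Z=dict(deck=0,seat=.04,green_filter=.04,clip_pivot=.053,clip_knob=.07,amber_filter=.04,vial=.04,wash_bottle=0,beaker=0)
for n in ('top','scene'):
    p=eyes.snapshot(n); save(p,n+'0')
    for k,z in Z.items():
        for d in models.place_of(p,k)[:3]: print(n,k,round(d['score'],2),np.round(d['location']),np.round(at(p,d['location'],z),4))
print(manip.read_clock())
a=[cv2.imread(f'pics/{n}0.png') for n in('top','scene')]
E
```

```text
top seat 0.91 [205. 277.] [ 0.5201 -0.0155  0.04  ]
top green_filter 0.77 [219. 243.] [0.484  0.0739 0.04  ]
top green_filter 0.64 [280. 228.] [0.3254 0.1139 0.04  ]
top green_filter 0.62 [278. 186.] [0.3308 0.2238 0.04  ]
top clip_pivot 0.42 [166. 272.] [ 0.6206 -0.0053  0.053 ]
top clip_knob 0.53 [176. 245.] [0.5936 0.0658 0.07  ]
top amber_filter 0.57 [202. 307.] [ 0.525  -0.0963  0.04  ]
top vial 0.55 [156. 305.] [ 0.6496 -0.0917  0.04  ]
top wash_bottle 0.6 [210. 144.] [0.5148 0.3452 0.    ]
top beaker 0.62 [189. 399.] [ 0.563  -0.3504  0.    ]
scene deck 0.87 [242. 288.] [ 0.5263 -0.0164  0.    ]
scene seat 0.89 [228. 291.] [ 0.5274 -0.0105  0.04  ]
scene seat 0.64 [210. 428.] [0.5628 0.2967 0.04  ]
scene green_filter 0.78 [171. 360.] [0.3807 0.2158 0.04  ]
scene green_filter 0.7 [230. 287.] [ 0.5297 -0.0185  0.04  ]
scene green_filter 0.58 [178. 318.] [0.3751 0.1066 0.04  ]
scene clip_pivot 0.61 [253. 304.] [ 0.6172 -0.0115  0.053 ]
scene clip_knob 0.75 [232. 333.] [0.5963 0.0574 0.07  ]
scene clip_knob 0.3 [208. 428.] [0.5868 0.2755 0.07  ]
scene clip_knob 0.24 [254. 308.] [ 0.6361 -0.0104  0.07  ]
scene amber_filter 0.82 [237. 258.] [ 0.5315 -0.0843  0.04  ]
scene vial 0.77 [278. 268.] [ 0.6461 -0.0928  0.04  ]
scene wash_bottle 0.67 [206. 427.] [0.5106 0.3371 0.    ]
scene beaker 0.4 [207. 324.] [0.4391 0.0994 0.    ]
scene beaker 0.16 [229. 286.] [ 0.4879 -0.0084  0.    ]
1.0
```

View pics/top0.png

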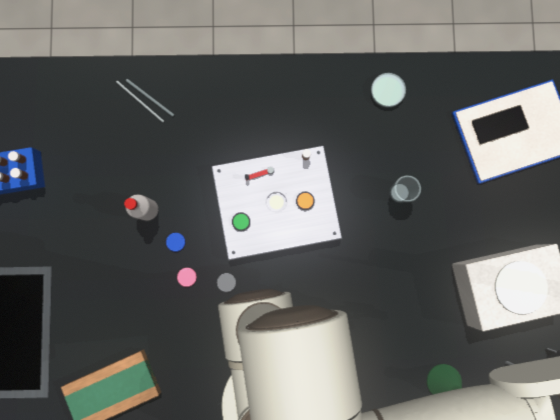

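View pics/scene0.png

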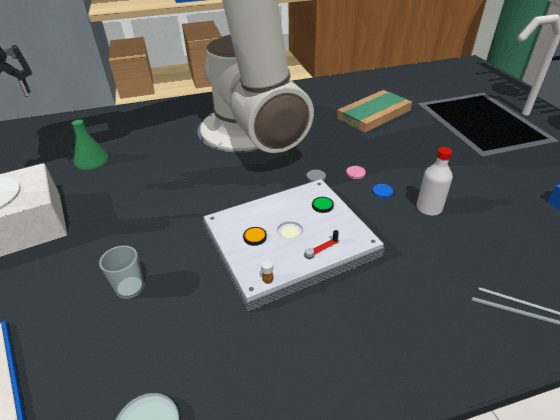

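The top view shows the green filter at about (241,222), seat (277,202), amber (305,201), pivot (270,170), knob (247,177) and vial (306,156). The scene view agrees. Blue, pink and grey look-alikes lie off the deck. I'll look again from close with the wrist camera.

```bash
cat >> h.py <<'E'
from scipy.spatial.transform import Rotation as Ro
def down(yaw): # tool x along world yaw direction, z down
    c,s=np.cos(yaw),np.sin(yaw)
    return Ro.from_matrix(np.array([[c,s,0],[s,-c,0],[0,0,-1]])).as_rotvec()
def look(n,Z=dict(seat=.04,green_filter=.04,clip_pivot=.053,clip_knob=.07,amber_filter=.04,vial=.04),cam='wrist'):
    p=eyes.snapshot(cam); save(p,n)
    for k,z in Z.items():
        for d in models.place_of(p,k)[:2]: print(k,round(d['score'],2),np.round(d['location']),np.round(at(p,d['location'],z),4))
    return p
E
python3 - <<'E'
from h import *
print(Ro.from_rotvec(manip.read_tool_rot()).as_matrix().round(2))
manip.grasp(20)
for yaw in (.18,.18-np.pi,.18+np.pi/2,.18-np.pi/2):
    q=manip.inverse_kinematics([.50,.02,.34],down(yaw)); print(yaw,q)
c=[y for y in (.18,.18-np.pi,.18+np.pi/2,.18-np.pi/2) if manip.inverse_kinematics([.50,.02,.34],down(y)) is not None]
best=min(c,key=lambda y:abs(manip.inverse_kinematics([.50,.02,.34],down(y))[5])); print(best)
manip.move_pose([.50,.02,.34],down(best))
look('w1'); print(manip.read_clock(),manip.read_tool_pos())
E
```

```text
[[ 0.96  0.27  0.  ]
 [ 0.27 -0.96  0.  ]
 [ 0.   -0.   -1.  ]]
0.18 [-1.14107591e-01 -1.98101625e-02  1.40202967e+00 -4.44089210e-16
  1.75937315e+00  1.27668874e+00]
-2.961592653589793 [-1.14107591e-01 -1.98101625e-02  1.40202967e+00 -4.44089210e-16
  1.75937315e+00 -1.86490392e+00]
1.7507963267948965 [-1.14107591e-01 -1.98101625e-02  1.40202967e+00 -4.44089210e-16
  1.75937315e+00 -2.94107591e-01]
-1.3907963267948966 None
1.7507963267948965
seat 0.87 [194. 301.] [ 0.5332 -0.0183  0.04  ]
seat 0.56 [256. 370.] [ 0.6571 -0.0958  0.04  ]
green_filter 0.97 [ 62. 170.] [0.3363 0.1224 0.04  ]
green_filter 0.62 [120. 275.] [0.4782 0.0761 0.04  ]
clip_pivot 0.93 [193. 363.] [0.6162 0.0028 0.053 ]
clip_knob 0.96 [148. 364.] [0.5971 0.064  0.07  ]
amber_filter 0.64 [240. 291.] [ 0.5321 -0.0913  0.04  ]
vial 0.88 [255. 368.] [ 0.6521 -0.0949  0.04  ]
vial 0.71 [356. 277.] [ 0.5487 -0.313   0.04  ]
4.525 [0.50002095 0.01980981 0.33995986]
```

View pics/w1.png

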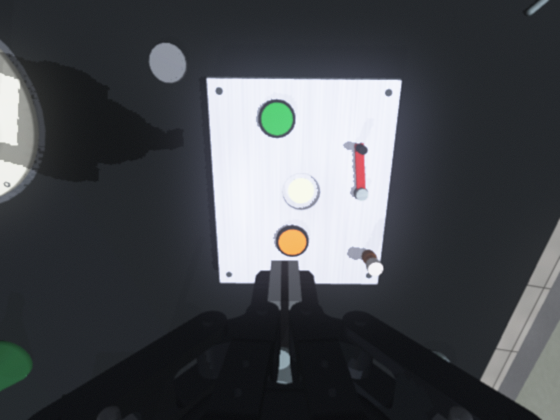

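The wrist view shows the green filter at (277,119), seat window (301,191), amber (292,241), pivot (362,194) and knob (361,149), and the deck is squarely visible. I'll refine these by colour and deck outline, then push most of the way.

```bash
cat >> h.py <<'E'
def blob(p,kind,z,near=None):
    h=cv2.cvtColor(p['pixels'],cv2.COLOR_RGB2HSV)
    m={'green':cv2.inRange(h,(50,120,80),(75,255,255)),'amber':cv2.inRange(h,(8,150,120),(24,255,255)),
       'seat':cv2.inRange(h,(22,18,190),(40,255,255)),'deck':cv2.inRange(h,(0,0,165),(180,60,255))}[kind]
    cs=cv2.findContours(cv2.morphologyEx(m,cv2.MORPH_OPEN,np.ones((3,3))),cv2.RETR_EXTERNAL,cv2.CHAIN_APPROX_NONE)[0]
    cs=[c for c in cs if cv2.contourArea(c)>60]
    out=[]
    for c in cs:
        M=cv2.moments(c); w=at(p,(M['m01']/M['m00'],M['m10']/M['m00']),z)
        if near is None or np.hypot(*(w[:2]-near))<.15: out.append((cv2.contourArea(c),w,c))
    return max(out,key=lambda o:o[0]) if out else None
E
python3 - <<'E'
from h import *
p=eyes.snapshot('wrist'); n=np.array([.53,0])
for k,z in (('green',.048),('amber',.048),('seat',.032),('deck',.04)):
    b=blob(p,k,z,n); print(k,b[0],b[1].round(4)) if b else print(k,None)
w=np.array([at(p,(q[0][1],q[0][0]),.04)[:2] for q in b[2]],np.float32)
print(cv2.minAreaRect(w))
E
```

```text
green 746.0 [0.4801 0.0793 0.048 ]
amber 106.0 [ 0.5364 -0.1035  0.048 ]
seat None
deck 34561.0 [0.527  0.0108 0.04  ]
((0.53412264585495, -0.01448395848274231), (0.2565728724002838, 0.3016355633735657), 9.782825469970703)
```

Run:
```python
from h import *
S=np.array([.532,-.0145]);G=np.array([.4795,.0775]); d=(S-G)/np.linalg.norm(S-G)
yaw=np.arctan2(d[1],d[0])+np.pi/2
a=G-d*.057; e=S-d*(.025+.014+.022)
manip.move_pose([*a,.12],down(yaw)); manip.movel([*a,.0435],.12)
print(manip.read_tool_pos(),manip.read_force())
manip.movel([*e,.0435],.05); print(manip.read_force(),manip.read_clock(),yaw)
p=look('w2',dict(seat=.04,green_filter=.04))
b=blob(p,'green',.048,S); print(b and b[:2])
```

```text
[0.4517089  0.12700575 0.04416296] [ 0.06235127 -1.58580186  0.82472493]
[ 0.10079494 -0.17901746 -0.89148229] 8.9083 0.5185606342197449
seat 0.65 [276. 401.] [ 0.5307 -0.015   0.04  ]
green_filter 0.82 [274. 345.] [0.5173 0.011  0.04  ]
green_filter 0.82 [386.  69.] [0.3723 0.1119 0.04  ]
(4374.5, array([0.52017086, 0.01123804, 0.048     ]))
```

View pics/w2.png

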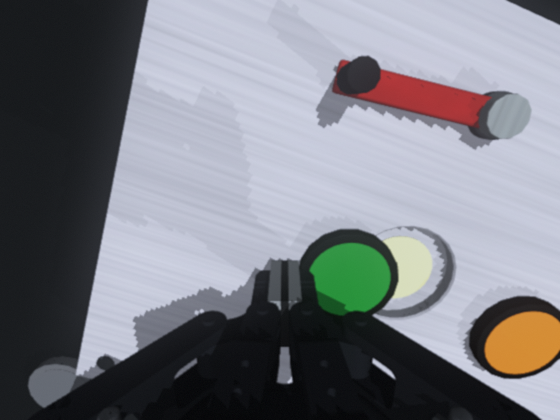

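The filter (350,273) is against the fingertips and about 29 mm from the seat centre (~401,276). I'll push it the rest of the way.

Run:
```python
from h import *
S=np.array([.531,-.0147]);G=np.array([.5187,.0112]); t=manip.read_tool_pos()[:2]; print(t)
e=t+(S-G)
manip.movel([*e,.0435],.04); print(manip.read_force(),manip.read_clock())
p=look('w3',dict(seat=.04,green_filter=.04))
b=blob(p,'green',.048,S); print(b and b[:2])
```

```text
[0.50172779 0.03856043]
[ 0.81520183 -0.70225784 -0.05894444] 9.925
green_filter 0.83 [382.  33.] [0.3773 0.1057 0.04  ]
green_filter 0.78 [264. 342.] [ 0.5338 -0.0105  0.04  ]
(4151.5, array([ 0.53595087, -0.01029675,  0.048     ]))
```

View pics/w3.png

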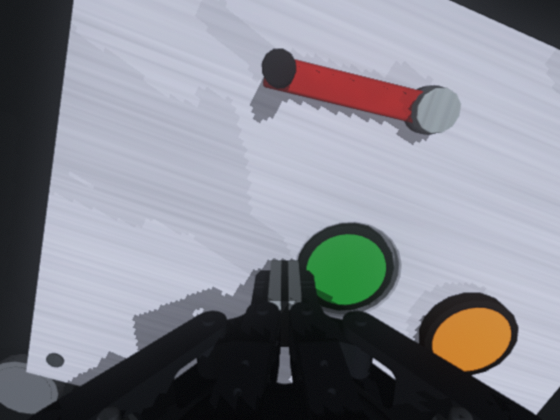

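The filter (347,267) now covers the seat, with the seat's rim just showing at its right. It may still be cocked on the near rim, so I'll nudge it on a few mm, lift off and check.

Run:
```python
from h import *
S=np.array([.531,-.0147]); t=manip.read_tool_pos()
d=np.array([.43,-.9]); d/=np.linalg.norm(d)
e=t[:2]+d*.005
manip.movel([*e,.0435],.03); print(manip.read_force())
b=e-d*.02
manip.movel([*b,.0435],.1); manip.movel([*(b+[-.03,.03]),.12],.15); print(manip.read_clock())
p=look('w4',dict(seat=.04,green_filter=.032,clip_knob=.07,clip_pivot=.053))
for z in(.04,.048):
  b=blob(p,'green',z,S); print(b and b[:2])
```

```text
[ 0.37413602  0.04771976 -0.42006944]
11.4667
green_filter 0.85 [202. 399.] [ 0.5315 -0.0127  0.032 ]
green_filter 0.84 [135.  41.] [0.4468 0.2357 0.032 ]
clip_knob 0.56 [ 62. 385.] [0.596 0.06  0.07 ]
clip_pivot 0.73 [ 90. 475.] [ 6.145e-01 -4.000e-04  5.300e-02]
(2294.5, array([ 0.53208625, -0.01378567,  0.04      ]))
(2294.5, array([ 0.53276977, -0.00976296,  0.048     ]))
```

View pics/w4.png

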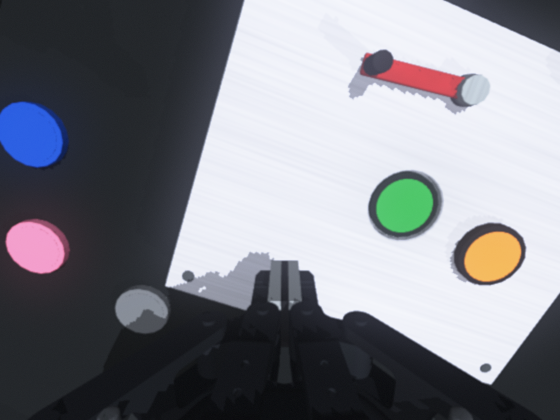

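The filter now sits flush and concentric in the seat at (403,205), with an even gap round it and no shadow. The knob is at (378,62) and the pivot at (473,90). Next I'll push the knob round in an arc about the pivot while watching the force.

```bash
cat > clip.py <<'E'
from h import *
P=np.array([.6155,.0005]); th=.171
def pose(phi,off): # phi: assumed clip angle; off: distance behind knob centre
    a=th+np.pi-phi; r=np.array([np.cos(a),np.sin(a)]); t=np.array([-r[1],r[0]])
    return P+.066*r-off*t, a
E
python3 - <<'E'
from clip import *
off=.014
x,a=pose(1.44,.036)
manip.move_pose([*x,.12],down(a)); manip.movel([*x,.057],.12)
f0=np.array(manip.read_force())
x,a=pose(1.44,off+.006); manip.movel([*x,.057],.04)
for phi in np.r_[1.44:.25:8j]:
    x,a=pose(phi,off); manip.movel([*x,.057],.05,rot=down(a))
    f=np.array(manip.read_force())-f0; print(round(phi,2),f.round(2),manip.read_clock())
    if np.linalg.norm(f)>8: print('STOP'); break
p=look('w5',dict(clip_knob=.07,clip_pivot=.053,green_filter=.032))
k=at(p,models.place_of(p,'clip_knob')[0]['location'],.07)[:2]-P if models.place_of(p,'clip_knob') else None
if k is not None: print(np.linalg.norm(k),'clip',(th+np.pi-np.arctan2(k[1],k[0]))%(2*np.pi))
E
```

```text
1.44 [-0.25  0.43  0.1 ] 14.45
1.27 [-0.69 -0.36 -1.62] 14.825
1.1 [-0.98 -0.1  -1.11] 15.2
0.93 [ 0.38  1.34 -0.38] 15.575
0.76 [-1.07  0.46 -0.43] 15.95
0.59 [-0.72  0.92 -0.01] 16.325
0.42 [-0.53  1.07 -1.05] 16.7
0.25 [ 0.23  0.38 -0.37] 17.075
clip_knob 0.57 [290. 243.] [0.5502 0.0008 0.07  ]
green_filter 0.59 [224. 219.] [ 0.5309 -0.0151  0.032 ]
0.06534586671573545 clip 0.17552351036048597
```

View pics/w5.png

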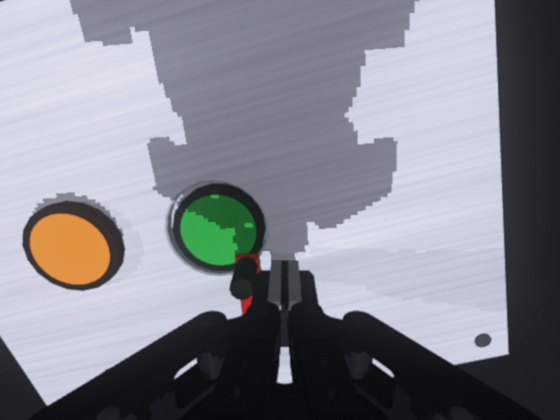

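The knob (243,280) has swung to about 0.2 rad, and the bar tip is starting over the flush filter (217,228). I'll continue in small steps until the force shows the stop.

Run:
```python
from clip import *
off=.014
f0=np.array(manip.read_force())
for phi in np.arange(.21,-.2,-.025):
    x,a=pose(phi,off); manip.movel([*x,.057],.03,rot=down(a)); manip.sleep(.1)
    t=np.array([-np.sin(a),np.cos(a)]); f=np.array(manip.read_force())-f0
    print(round(phi,3),round(f@t,2))
    if f@t<-4: break
x,a=pose(phi,off+.03); manip.movel([*x,.057],.1); manip.movel([*x,.13],.12)
x2=[.48,.09]; manip.move_pose([*x2,.2],down(.52)); manip.sleep(.3)
p=look('w6',dict(clip_knob=.07,clip_pivot=.053,green_filter=.032))
for d in models.place_of(p,'clip_knob')[:1]:
    k=at(p,d['location'],.07)[:2]-P; print(np.linalg.norm(k),'clip',(th+np.pi-np.arctan2(k[1],k[0])))
print(manip.read_clock())
```

```text
Traceback (most recent call last):
ValueError: matmul: Input operand 1 has a mismatch in its core dimension 0, with gufunc signature (n?,k),(k,m?)->(n?,m?) (size 2 is different from 3)
```

Run:
```python
from clip import *
off=.014
f0=np.array(manip.read_force())[:2]
for phi in np.arange(.185,-.2,-.025):
    x,a=pose(phi,off); manip.movel([*x,.057],.03,rot=down(a)); manip.sleep(.1)
    t=np.array([-np.sin(a),np.cos(a)]); f=np.array(manip.read_force())[:2]-f0
    print(round(phi,3),round(f@t,2))
    if f@t<-4: break
x,a=pose(phi,off+.03); manip.movel([*x,.057],.1); manip.movel([*x,.13],.12)
x2=[.48,.09]; manip.move_pose([*x2,.2],down(.52)); manip.sleep(.3)
p=look('w6',dict(clip_knob=.07,clip_pivot=.053,green_filter=.032))
for d in models.place_of(p,'clip_knob')[:1]:
    k=at(p,d['location'],.07)[:2]-P; print(np.linalg.norm(k),'clip',(th+np.pi-np.arctan2(k[1],k[0])))
print(manip.read_clock())
```

```text
0.185 1.26
0.16 0.26
0.135 0.23
0.11 0.4
0.085 0.06
0.06 -2.51
0.035 -8.92
clip_knob 0.92 [188. 426.] [ 0.5532 -0.0121  0.07  ]
clip_pivot 0.57 [116. 448.] [0.6144 0.0021 0.053 ]
green_filter 0.72 [282. 199.] [0.3419 0.1198 0.032 ]
green_filter 0.63 [194. 395.] [ 0.5321 -0.009   0.032 ]
0.063606196999777 clip 6.254229170878025
24.4583
```

View pics/w6.png

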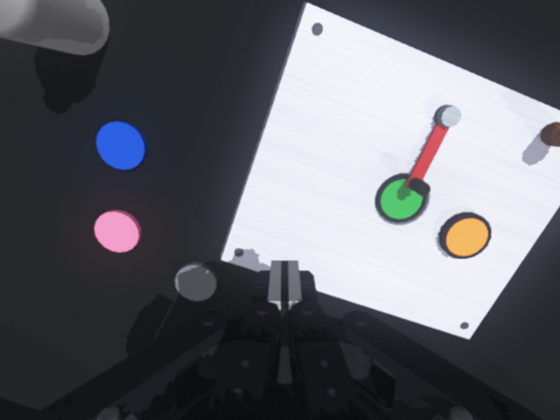

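The clip lies along the deck's -x direction over the flush filter (403,199), knob at (420,187). The force rise showed it reached its stop, and the arm is clear.

```bash
python3 -c "
from h import *
print(order.hand_in())"
```

```text
the job is handed in; nothing more can be done
None
```

The job is handed in: the last wrist picture shows the green filter flush in its seat and the red clip closed over it (about 0 rad, stop felt by force), with the amber filter undisturbed; the hand-in call gave no verdict.

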